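Change the spacer sleeve on the cake slicer

TASK

Change the cake slicer over to thick layers. First take the short spacer sleeve off the slicer's spindle and stand it upright on the empty mark of the little shelf, in line with the two sleeves there; then take the tall sleeve from the bench and slide it gently, without letting it drop, over the spindle until it sits fully down on the collar. Leave the two shelved sleeves, the biscuit cutter and the piping nozzle where they are.

Things in the scene. Friction and masses are not known exactly. Their poses are not given: they have to be found in the camera images.
- short_sleeve: machined steel spacer sleeve (plain tube), outer diameter 40, bore 23 (wall 8.5), height 40, about 0.09 kg. Origin: centre of its underside; z is its axis, up. At the start it is already on the slicer's spindle, sitting on the collar, with 24 of the spindle showing above it.
- tall_sleeve: machined steel spacer sleeve (plain tube), outer diameter 40, bore 23 (wall 8.5), height 60, about 0.13 kg. Origin: centre of its underside; z is its axis, up. It stands upright and loose on the bench between slicer and shelf, and is the tallest sleeve; it may stand nearer or farther than the biscuit cutter.
- slicer: Cake slicer, fixed: a flat yellow base, 130 along x, from +65 to -235 along y, 50 high, with an upright steel spindle. Origin: on the spindle's axis at bench level; z up. On the base's -y part, 100 to 200 from the spindle, lies a blue motor (diameter 86) whose top is 138 above the bench.
- seat (a point): Centre of the top of the dark collar (diameter 54) round the foot of the slicer's spindle, 60 above the bench; axes as the slicer's. The fixed spindle is a plain shaft, diameter 20, 64 long above this point, its top 10 tapering to diameter 10. Fit in the sleeves: 1.5 clear all round. A seated tall sleeve leaves 4 of the spindle showing.
- spindle_tip (a point): Centre of the top of the spindle, 64 above the seat.
- shelf: Low fixed aluminium shelf, 100 (x) by 210 (y), top 50 above the bench. Origin: centre of its footprint at bench level; z up. Its row runs along y: three flat dark round marks (diameter 46) at y = -65, 0, +65 and x = 0; two are occupied by the parked sleeves.
- empty_place: The dark round mark (diameter 46, flat) on the shelf that has no sleeve on it at the start; which of the three it is varies. Origin: its centre, at the shelf's top surface.
- parked_20: machined steel spacer sleeve (plain tube), outer diameter 40, bore 23 (wall 8.5), height 20. Origin: centre of its underside; z is its axis, up. Stands on one mark of the shelf; to be left alone.
- parked_30: machined steel spacer sleeve (plain tube), outer diameter 40, bore 23 (wall 8.5), height 30. Origin: centre of its underside; z is its axis, up. Stands on another mark of the shelf; to be left alone.
- cutter: Bystander: thin round aluminium biscuit cutter (open ring), diameter 60, height 35, standing on the bench. Origin: centre of its underside.
- nozzle: Bystander: steel piping nozzle (cone), diameter 32, height 45. Origin: centre of its underside.
Things that resemble listed ones, but are neither listed nor needed, are in the scene too. What is shaped like the short_sleeve but orange is not meant.

How it is judged:
By the outcome, as a careful person would: the job done as asked, in the order asked, and still so for the second after the job is handed in, with the robot touching nothing.
It also fails if it takes over 72 s, if anything falls off the work surface, if the arm or the gripper's body presses on something with over 40 N, if the wrist force passes 120 N, or if a joint passes its speed limit or range.

ROBOT

A 7-joint arm with a two-finger parallel gripper is mounted at the origin on the work surface. World frame = base frame: x ahead of the robot, y to its left, z up, the work surface at z = 0. Lengths are in m, angles in rad, forces in N, time in s.
With the tool pointing down it reaches from about 0.4 to 0.875 m from the base axis. Payload 19.3 kg.
Tool frame: the origin (TCP) lies between the finger pads; the fingertips stand env.nose_length ahead of it and the grasp point (between the pads) lies 6 mm ahead of it (env.nose_length is the distance from the TCP to the fingertips, in m); z points along the fingers, y is the direction in which the jaws open and shut (so a half turn about z gives the same grasp; the last joint's range is limited). The gripper opens to 85 mm and grips with 20 to 120 N. Pads are 22 mm wide; open, the fingers measure 114 mm over their backs; the gripper's body (76 mm by 85 mm) begins 54 mm behind the grasp point. The pads swing forward as they close: fully open they stand 13 mm farther back than shut.
Start: joints at [1.077, 0.521, -0.036, 1.599, 0.021, 1.021, -0.113], TCP at [0.257, -0.57, 0.256] pointing down, gripper open.
Joint ranges: [-2.91, 2.91], [-0.3, 2.13], [-1.5, 1.42], [0.17, 2.43], [-1.26, 4.41], [0.16, 1.93], [-2.52, 2.52]. Speed limits (rad/s): [1.89, 1.89, 2.39, 2.39, 3.01, 3.01, 3.01].

INTERFACE

Orientations are given as a unit quaternion [x, y, z, w].
In Python, from station import sensors, eyes, env gives the robot as it stands.
- The arm moves only by the shell command python3 -m creep 'ROWS' [FORCE]. ROWS is JSON, a list of rows, each a list of 3 entries, a list of its own where there are three numbers: the closure in counts, from 0 (fully open) to 255 (shut), then the shift along the tool's x, y, z in m, then the turn, a rotation vector about the tool's x, y, z in degrees. A call has 1 to 20 rows; each row is the pose to reach, as a shift and turn from the pose measured when the call began, along the tool's axes at that moment; what a row does not reach only later rows make up. A row lasts 1/8 s, in which the tool goes at most 62.5 mm and 10.7 degrees, less where a joint would pass 70% of its speed; a pose out of reach is approached as far as the arm can. A call with a gripper value outside its range is refused whole. The fingers move at their own pace and stop on an object; FORCE is the grip in N (left out, the last holds). Time passes only in rows, so rows that repeat a pose let the fingers close. It gives the time, the measured TCP pose, the force and the opening at its end, in the units of the state.
- sensors.read_state(): the state, without advancing time (a new reading comes with each control period).
- eyes.get_image(name): name is "side" or "top"; returns the picture (480x640x3 uint8, red, green, blue); there is no depth.
- eyes.get_calibration(name): a dict with "camera_matrix" (3x3 intrinsics, pixels), "extrinsics" (4x4, takes a point from camera to world coordinates). Camera axes: x right, y up, looking along -z (the intrinsics and any distortion apply to the point x, -y, -z); pixel columns grow to the right and rows downward; lengths in m; the calibration is good to about 2 mm. A picture is of the moment at which its call begins. get_calibration takes no time and is no camera call.
- env.close_job(): hands the job in, once; it reports no verdict.
The state is a dict: "time_s": time; "qpos": joint angles; "qvel": joint speeds; "tau": joint torques, N m; "eef_pos": TCP position; "ee_rot": TCP orientation; "wrist_force": force on the tool from outside, world axes, zero at the start; "ft_torque": the same for the moment, N m; "grip_width": finger opening in m.
Only numpy, scipy, OpenCV 4.12 (cv2) and the standard library are available. Lean on these libraries where they do the work, as an engineer would, in place of code of your own. Each camera call takes 0.05 s, during which the arm holds its last target.

## Working session

There is one attempt and no reset: what is moved stays moved. The work goes in short steps, Python scripts to look and compute and a shell command to move; the robot and the scene stay as the last step left them, time stands still between calls to the robot, and variables do not carry over. Pictures are saved under pics/ and viewed, and the job is handed in when it is done.

```bash
ls; mkdir -p pics
python3 - <<'E'
from station import sensors, eyes, env
import cv2
print(env.nose_length); s=sensors.read_state(); print(s)
for n in("side","top"):
    c=eyes.get_calibration(n); print(c)
    cv2.imwrite(f"pics/{n}0.png",eyes.get_image(n)[...,::-1])
E
```

```text
pics
0.025
{'time_s': 0.0, 'qpos': array([ 1.07678401,  0.52202675, -0.03632443,  1.60000128,  0.02120019,
        1.02109483, -0.11278617]), 'qvel': array([-1.56112276e-03,  1.40181880e-03,  1.44784727e-03,  8.70787884e-04,
        4.94219716e-04,  1.53827186e-03,  9.83240142e-05]), 'tau': array([ 5.42031266e-04, -9.27111697e+01,  1.98046647e+00, -3.69933915e+01,
        1.79820863e-02,  8.27897602e-03, -2.42181000e-05]), 'eef_pos': array([ 0.25686401, -0.56943924,  0.25572022]), 'ee_rot': array([ 9.77631487e-01,  2.10324385e-01, -1.60813792e-04, -5.49556587e-04]), 'wrist_force': array([ 0.81449718, -0.38571527, -0.75577723]), 'ft_torque': array([ 0.00295098,  0.01291744, -0.02135335]), 'grip_width': 0.0848596569970484}
{'camera_matrix': array([[607.86635931,   0.        , 319.29762435],
       [  0.        , 607.86635931, 237.70840507],
       [  0.        ,   0.        ,   1.        ]]), 'extrinsics': array([[-0.70110453,  0.40101535, -0.5896093 , -0.17308922],
       [-0.7130332 , -0.40124441,  0.57496659,  0.69340596],
       [-0.00600701,  0.82352269,  0.56725153,  0.73477594],
       [ 0.        ,  0.        ,  0.        ,  1.        ]])}
{'camera_matrix': array([[606.03672854,   0.        , 332.87018722],
       [  0.        , 606.03672854, 222.5361081 ],
       [  0.        ,   0.        ,   1.        ]]), 'extrinsics': array([[ 0.01669262,  0.9948577 , -0.09989748,  0.3828591 ],
       [-0.99982382,  0.01575077, -0.01020955,  0.01322663],
       [-0.00858359,  0.10005031,  0.99494535,  1.37768394],
       [ 0.        ,  0.        ,  0.        ,  1.        ]])}
```

View pics/side0.png

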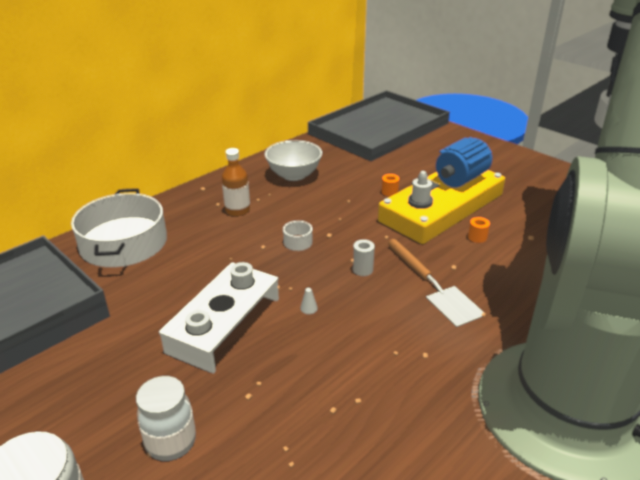

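View pics/top0.png

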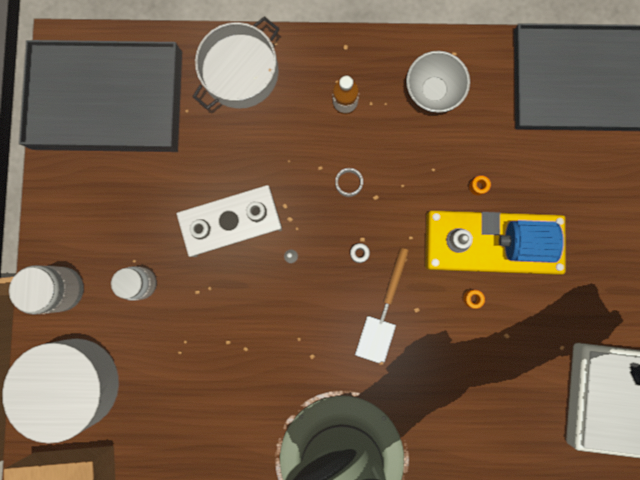

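```bash
cat > h.py <<'E'
import numpy as np, cv2
from station import sensors, eyes, env
from scipy.spatial.transform import Rotation as R
def ray(n,u,v):
    c=eyes.get_calibration(n);K=c["camera_matrix"];E=c["extrinsics"]
    d=E[:3,:3]@np.array([(u-K[0,2])/K[0,0],-(v-K[1,2])/K[1,1],-1.]);return E[:3,3],d
def onz(n,u,v,z):
    o,d=ray(n,u,v);return o+d*(z-o[2])/d[2]
def proj(n,p):
    c=eyes.get_calibration(n);K=c["camera_matrix"];E=c["extrinsics"]
    q=E[:3,:3].T@(np.array(p)-E[:3,3]);return np.array([K[0,2]+K[0,0]*q[0]/-q[2],K[1,2]-K[1,1]*q[1]/-q[2]])
def two(u1,u2):
    o1,d1=ray("side",*u1);o2,d2=ray("top",*u2)
    t=np.linalg.lstsq(np.c_[d1,-d2],o2-o1,rcond=None)[0]
    a,b=o1+t[0]*d1,o2+t[1]*d2;return (a+b)/2,np.linalg.norm(a-b)
def crop(f,x,y,w,h,s):
    im=cv2.imread(f)[y:y+h,x:x+w];return cv2.resize(im,None,fx=s,fy=s,interpolation=cv2.INTER_NEAREST)
E
python3 - <<'E'
from h import *
a=np.vstack([np.hstack([crop("pics/top0.png",430,209,60,60,6),crop("pics/top0.png",330,223,60,60,6)])])
b=crop("pics/top0.png",170,180,120,80,6)
cv2.imwrite("pics/a.png",a);cv2.imwrite("pics/b.png",b)
cv2.imwrite("pics/c.png",np.hstack([crop("pics/side0.png",390,160,60,60,6),crop("pics/side0.png",335,230,60,60,6)]))
E
```

```text
(no output)
```

View pics/a.png

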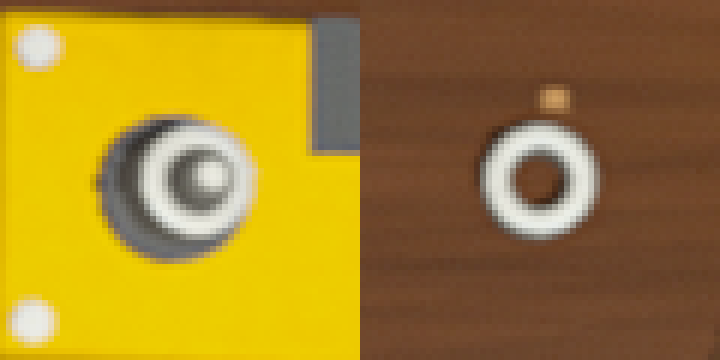

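View pics/b.png

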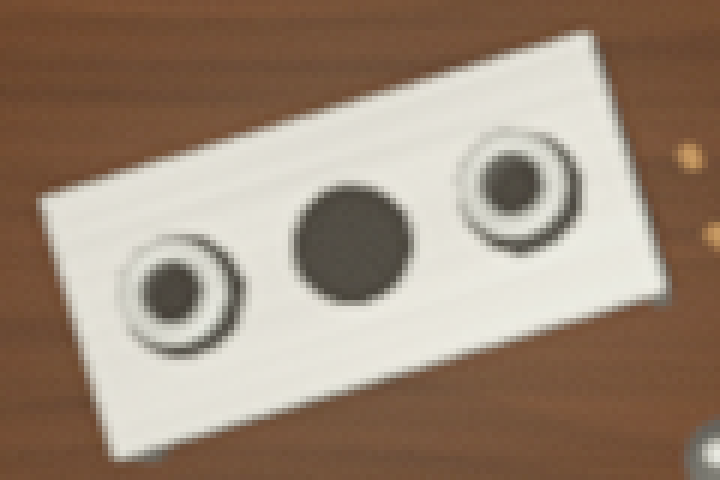

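View pics/c.png

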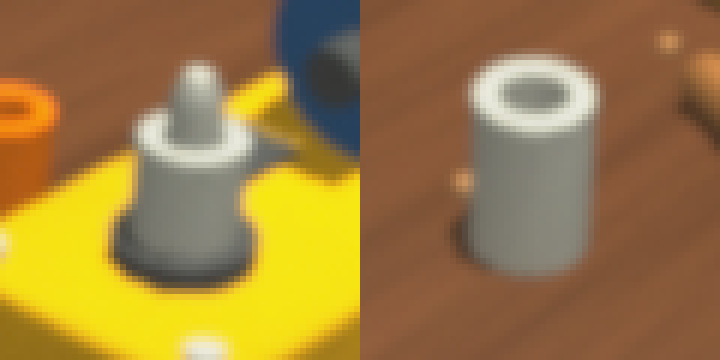

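Run:
```python
from h import *
def blobs(n,x,y,w,h,mask,lab):
    im=cv2.imread(f"pics/{n}0.png")[y:y+h,x:x+w]
    S=8; im=cv2.resize(im,None,fx=S,fy=S,interpolation=cv2.INTER_CUBIC)
    m=mask(cv2.cvtColor(im,cv2.COLOR_BGR2HSV)).astype('uint8')
    cs,hi=cv2.findContours(m,cv2.RETR_CCOMP,cv2.CHAIN_APPROX_NONE)
    for c,hh in zip(cs,hi[0]):
        if cv2.contourArea(c)<1500: continue
        (cx,cy),ax,an=cv2.fitEllipse(c)
        print(n,lab,"hole" if hh[3]>=0 else "outer",round((cx+.5)/S-.5+x,2),round((cy+.5)/S-.5+y,2),np.round(np.array(ax)/S,2),cv2.contourArea(c)/S/S)
br=lambda t:lambda q:(q[...,1]<60)&(q[...,2]>t)
dk=lambda q:q[...,2]<140
for t in(130,150): blobs("top",345,238,30,30,br(t),"tall%d"%t)
for t in(175,190,205): blobs("top",445,222,32,34,br(t),"short%d"%t)
blobs("top",212,205,34,32,dk,"mark")
blobs("top",190,218,24,24,dk,"p left");blobs("top",242,196,30,28,dk,"p right")
for t in(165,180): blobs("side",408,165,30,30,br(t),"short%d"%t);blobs("side",348,236,30,30,br(t),"tall%d"%t)
blobs("side",205,290,32,28,dk,"mark")
```

```text
top tall130 outer 359.67 252.57 [18.91 19.11] 283.84375
top tall130 hole 359.66 252.53 [9.33 9.66] 70.65625
top tall150 outer 359.65 252.56 [18.36 18.58] 267.765625
top tall150 hole 359.62 252.53 [ 9.9  10.14] 78.75
top short175 outer 462.49 238.68 [18.19 18.44] 262.96875
top short175 hole 462.41 238.64 [10.92 11.07] 78.265625
top short190 outer 462.6 238.66 [17.85 18.15] 253.7578125
top short190 hole 462.71 238.56 [11.64 12.04] 109.8984375
top short205 outer 462.69 238.69 [17.14 17.93] 240.421875
top short205 hole 462.71 238.59 [12.18 12.77] 121.8828125
top mark outer 228.29 220.25 [19.12 19.49] 292.625
top p left outer 198.16 228.24 [9.32 9.88] 72.203125
top p left outer 198.87 228.5 [19.26 20.68] 53.1171875
top p right outer 254.84 210.18 [9.59 9.77] 73.515625
top p right outer 255.97 211.11 [19.01 19.35] 51.46875
side short165 outer 422.13 182.16 [10.86 17.98] 97.375
side short165 outer 423.05 173.19 [4.88 6.49] 24.3671875
side tall165 outer 363.63 245.5 [12.86 21.03] 212.0859375
side tall165 hole 363.83 245.26 [ 5.32 10.52] 43.8671875
side short180 outer 421.97 182.56 [ 8.82 18.2 ] 80.953125
side tall180 outer 363.63 245.32 [12.51 20.7 ] 203.2265625
side tall180 hole 363.76 245.24 [ 5.98 11.24] 52.75
side mark outer 221.22 302.86 [15.54 25.21] 307.5078125
```

Run:
```python
from h import *
np.set_printoptions(precision=4,suppress=True)
T=dict(tall=((359.65,252.56),(363.63,245.4),.06),mark=((228.29,220.25),(221.22,302.86),.05),short=((462.55,238.67),(422.05,182.2),.1))
for k,(a,b,z) in T.items(): print(k,onz("top",*a,z),onz("side",*b,z),*two(b,a))
print("tip top",onz("top",430+208/6-.5,209+174/6-.5,.124),"side",onz("side",390+199/6-.5,160+68/6-.5,.124))
# parked hole tops
l=onz("top",198.16,228.24,.07);r=onz("top",254.84,210.18,.07)
print(l,r,onz("top",198.16,228.24,.08),onz("top",254.84,210.18,.08))
# slicer base corners bright dots/edges direction: shelf corners z=.05
for p in((42,197),(592,33),(662,297),(115,458)): print(onz("top",170+p[0]/6,180+p[1]/6,.05))
s=sensors.read_state();print(R.from_quat(s["ee_rot"]).as_matrix())
```

```text
tall [ 0.4505 -0.0326  0.06  ] [ 0.4495 -0.0325  0.06  ] [ 0.4503 -0.0328  0.0595] 0.0007136446236078923
mark [0.5176 0.2576 0.05  ] [0.5171 0.2572 0.05  ] [0.5174 0.2574 0.05  ] 0.0005756781596782075
short [ 0.4813 -0.2478  0.1   ] [ 0.4805 -0.2492  0.1   ] [ 0.4807 -0.2481  0.1004] 0.0014120889830511853
tip top [ 0.4819 -0.2462  0.124 ] side [ 0.4848 -0.2533  0.124 ]
[0.4971 0.3188 0.07  ] [0.5385 0.1968 0.07  ] [0.4962 0.3165 0.08  ] [0.5373 0.1954 0.08  ]
[0.5323 0.3717 0.05  ]
[0.5964 0.1706 0.05  ]
[0.4989 0.1422 0.05  ]
[0.4367 0.3409 0.05  ]
[[ 0.9115  0.4112 -0.0005]
 [ 0.4112 -0.9115  0.0009]
 [-0.0001 -0.001  -1.    ]]
```

```bash
cat >> h.py <<'E'
def go(x,y,z,jaw):
    "shift/turn in tool axes to reach TCP xyz, tool down, jaw axis at angle jaw deg from world x"
    s=sensors.read_state();M=R.from_quat(s["ee_rot"])
    a=np.radians(jaw);Y=np.array([np.cos(a),np.sin(a),0]);Z=np.array([0,0,-1.])
    T=R.from_matrix(np.c_[np.cross(Y,Z),Y,Z])
    print("shift",np.round(M.inv().apply(np.array([x,y,z])-s["eef_pos"]),4),"turn",np.round((M.inv()*T).as_rotvec(degrees=True),2),"t",s["time_s"])
E
python3 -c "
from h import *
go(.481,-.2483,.22,18)"
```

```text
shift [ 0.3364 -0.2005  0.036 ] turn [-5.000e-02 -4.000e-02 -8.372e+01] t 0.1
```

```bash
python3 -m creep '[[0,[0.04,-0.024,0],[0,0,-10]],[0,[0.08,-0.048,0],[0,0,-20]],[0,[0.12,-0.072,0],[0,0,-30]],[0,[0.16,-0.095,0],[0,0,-40]],[0,[0.2,-0.119,0],[0,0,-50]],[0,[0.24,-0.143,0.01],[0,0,-60]],[0,[0.28,-0.167,0.02],[0,0,-70]],[0,[0.31,-0.19,0.03],[0,0,-80]],[0,[0.3364,-0.2005,0.036],[0,0,-83.7]],[0,[0.3364,-0.2005,0.036],[0,0,-83.7]],[0,[0.3364,-0.2005,0.036],[0,0,-83.7]],[0,[0.3364,-0.2005,0.036],[0,0,-83.7]]]' 40; python3 -c "
from h import *
print(sensors.read_state()['qpos'])
go(.481,-.2483,.22,18)"
```

```text
time_s: 1.6
eef_pos: [0.4805, -0.2492, 0.2201]
ee_rot: [0.589, 0.808, 0.0, -0.0]
wrist_force: [-0.4, 0.4, 0.5]
grip_width: 0.0855
[ 0.70997175  0.46487846 -0.45863569  1.84121425  0.25684912  0.8948824
  0.44339471]
shift [0.0007 0.0007 0.0001] turn [-0.03 -0.04 -0.12] t 1.6
```

```bash
python3 -m creep '[[0,[0.0007,0.0007,0.04],[0,0,0]],[0,[0.0007,0.0007,0.08],[0,0,0]],[0,[0.0007,0.0007,0.11],[0,0,0]],[0,[0.0007,0.0007,0.128],[0,0,0]],[0,[0.0007,0.0007,0.128],[0,0,0]],[0,[0.0007,0.0007,0.128],[0,0,0]]]' 40; python3 -c "
from h import *
go(.481,-.2483,.092,18)
for n in('side','top'): cv2.imwrite(f'pics/{n}1.png',eyes.get_image(n)[...,::-1])
cv2.imwrite('pics/d.png',np.hstack([crop('pics/side1.png',360,120,120,120,3),crop('pics/top1.png',400,180,120,120,3)]))"
```

```text
time_s: 2.35
eef_pos: [0.4814, -0.2486, 0.0931]
ee_rot: [0.589, 0.808, 0.0, 0.0]
wrist_force: [-0.6, -0.1, 0.4]
grip_width: 0.0856
shift [ 0.0004 -0.0003  0.0011] turn [ 0.03  0.02 -0.14] t 2.35
```

View pics/d.png

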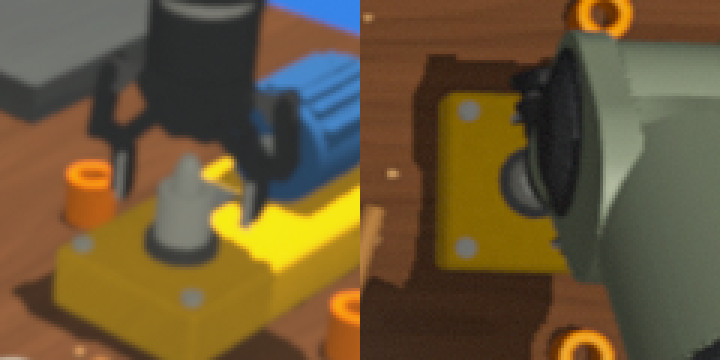

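The picture shows the fingers straddling the short sleeve (side crop centre at about pixel 422,190) and clear of the motor. Next I close.

```bash
python3 -m creep '[[100,[0,0,0],[0,0,0]],[160,[0,0,0],[0,0,0]],[160,[0,0,0],[0,0,0]],[160,[0,0,0],[0,0,0]],[200,[0,0,0],[0,0,0]],[200,[0,0,0],[0,0,0]],[200,[0,0,0],[0,0,0]]]' 40
```

```text
time_s: 3.32
eef_pos: [0.4815, -0.2487, 0.0935]
ee_rot: [0.589, 0.808, 0.0, 0.001]
wrist_force: [-1.3, 0.4, 6.8]
grip_width: 0.0385
```

```bash
python3 -m creep '[[200,[0,0,-0.005],[0,0,0]],[200,[0,0,-0.01],[0,0,0]],[200,[0,0,-0.015],[0,0,0]],[200,[0,0,-0.015],[0,0,0]]]' 40;python3 -m creep '[[200,[0,0,-0.015],[0,0,0]],[200,[0,0,-0.03],[0,0,0]],[200,[0,0,-0.06],[0,0,0]],[200,[0,0,-0.10],[0,0,0]],[200,[0,0,-0.12],[0,0,0]],[200,[0,0,-0.12],[0,0,0]],[200,[0,0,-0.12],[0,0,0]]]' 40; python3 -c "
from h import *
go(.5174,.2574,.21,18)
for n in('side','top'): cv2.imwrite(f'pics/{n}2.png',eyes.get_image(n)[...,::-1])"
```

```text
time_s: 3.82
eef_pos: [0.4816, -0.2488, 0.109]
ee_rot: [0.589, 0.808, 0.0, 0.001]
wrist_force: [-0.2, -0.2, -0.6]
grip_width: 0.0383
time_s: 4.7
eef_pos: [0.4811, -0.2486, 0.2287]
ee_rot: [0.589, 0.808, 0.0, 0.001]
wrist_force: [0.8, -1.2, -1.5]
grip_width: 0.0383
shift [0.4705 0.1897 0.0184] turn [ 0.05  0.07 -0.14] t 4.7
```

View pics/side2.png

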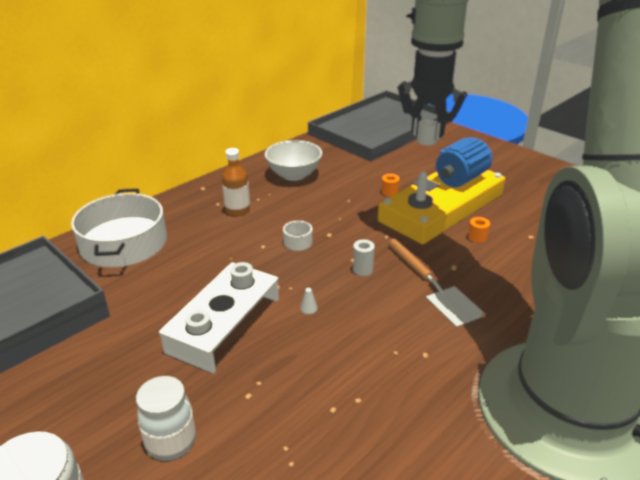

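The sleeve is held and the spindle at about (424,180) is bare.

```bash
python3 -m creep '[[200,[0.04,0.016,0],[0,0,0]],[200,[0.09,0.036,0],[0,0,0]],[200,[0.14,0.056,0],[0,0,0]],[200,[0.19,0.076,0],[0,0,0]],[200,[0.24,0.097,0],[0,0,0]],[200,[0.29,0.117,0],[0,0,0]],[200,[0.34,0.137,0.005],[0,0,0]],[200,[0.39,0.157,0.01],[0,0,0]],[200,[0.43,0.174,0.015],[0,0,0]],[200,[0.46,0.186,0.018],[0,0,0]],[200,[0.4705,0.1897,0.0184],[0,0,0]],[200,[0.4705,0.1897,0.0184],[0,0,0]],[200,[0.4705,0.1897,0.0184],[0,0,0]],[200,[0.4705,0.1897,0.0184],[0,0,0]]]'; python3 -c "
from h import *
go(.5174,.2574,.10,18)
for n in('side','top'): cv2.imwrite(f'pics/{n}3.png',eyes.get_image(n)[...,::-1])
cv2.imwrite('pics/e.png',np.hstack([crop('pics/side3.png',390,160,60,60,6),crop('pics/top3.png',430,209,60,60,6)]))"
```

```text
time_s: 6.55
eef_pos: [0.5176, 0.2563, 0.2098]
ee_rot: [0.589, 0.808, -0.0, 0.001]
wrist_force: [0.4, 0.0, -1.4]
grip_width: 0.0386
shift [0.0012 0.     0.1098] turn [ 0.03  0.06 -0.22] t 6.55
```

View pics/side3.png

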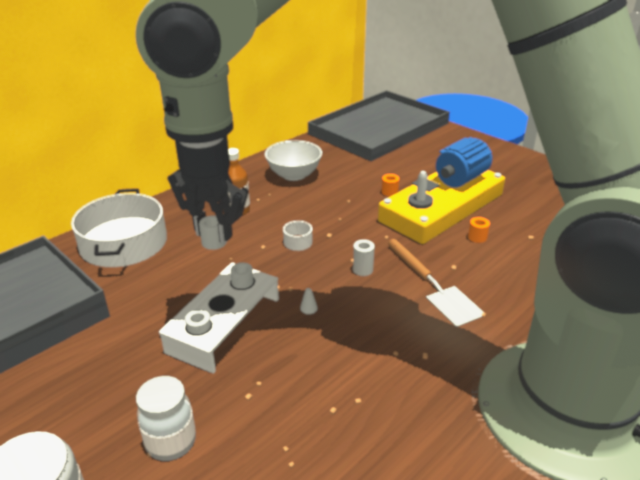

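View pics/e.png

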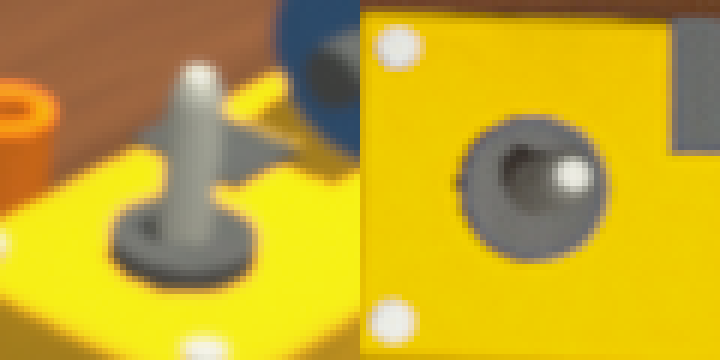

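```bash
python3 -m creep '[[200,[0.0012,0,0.03],[0,0,0]],[200,[0.0012,0,0.065],[0,0,0]],[200,[0.0012,0,0.1],[0,0,0]],[200,[0.0012,0,0.115],[0,0,0]],[200,[0.0012,0,0.115],[0,0,0]],[200,[0.0012,0,0.115],[0,0,0]]]'
python3 - <<'E'
from h import *
np.set_printoptions(precision=4,suppress=True)
go(.5174,.2574,.0835,18)
for n in('side','top'): cv2.imwrite(f'pics/{n}4.png',eyes.get_image(n)[...,::-1])
cv2.imwrite('pics/f.png',crop('pics/side4.png',150,200,140,180,4))
# collar / tip
S=8
def fit(f,x,y,w,h,mk):
    im=cv2.resize(cv2.imread(f)[y:y+h,x:x+w],None,fx=S,fy=S,interpolation=cv2.INTER_CUBIC)
    m=mk(cv2.cvtColor(im,cv2.COLOR_BGR2HSV)).astype('uint8')
    cs,_=cv2.findContours(m,cv2.RETR_EXTERNAL,cv2.CHAIN_APPROX_NONE)
    c=max(cs,key=cv2.contourArea);(cx,cy),ax,a=cv2.fitEllipse(c)
    p=((cx+.5)/S-.5+x,(cy+.5)/S-.5+y);print(f,np.round(p,2),np.array(ax)/S);return p
p=fit('pics/top3.png',440,220,40,40,lambda q:q[...,1]<130);print(onz('top',*p,.06))
p=fit('pics/top3.png',440,220,40,40,lambda q:(q[...,1]<60)&(q[...,2]>190));print(onz('top',*p,.124))
p2=fit('pics/side3.png',412,165,20,20,lambda q:(q[...,1]<60)&(q[...,2]>175));print(onz('side',*p2,.124),two(p2,p))
E
```

```text
time_s: 7.4
eef_pos: [0.5179, 0.2582, 0.0961]
ee_rot: [0.589, 0.808, 0.001, 0.001]
wrist_force: [0.0, 0.1, -0.4]
grip_width: 0.0383
shift [-0.0006 -0.0007  0.0126] turn [ 0.13  0.03 -0.2 ] t 7.4
pics/top3.png [458.54 239.96] [24.1409 24.6929]
[ 0.4814 -0.2472  0.06  ]
pics/top3.png [465.07 237.67] [4.5925 5.031 ]
[ 0.4816 -0.2481  0.124 ]
pics/side3.png [423.33 173.91] [5.228 8.64 ]
[ 0.4755 -0.2435  0.124 ] (array([ 0.4811, -0.2497,  0.1195]), np.float64(0.0021110561567364745))
```

View pics/f.png

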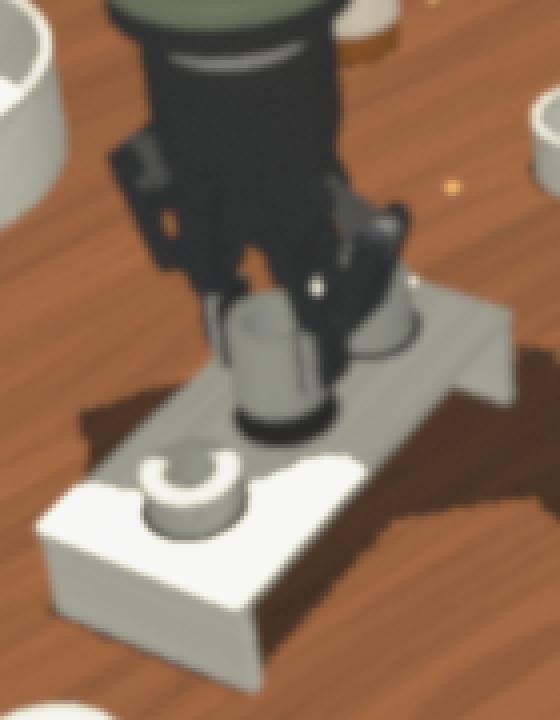

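The picture shows the sleeve hovering about 12 mm over the dark mark (crop 285,420). It is centred between the two parked sleeves and touches neither.

```bash
python3 -m creep '[[200,[-0.0006,-0.0007,0.004],[0,0,0]],[200,[-0.0006,-0.0007,0.008],[0,0,0]],[200,[-0.0006,-0.0007,0.0105],[0,0,0]],[200,[-0.0006,-0.0007,0.0115],[0,0,0]],[200,[-0.0006,-0.0007,0.0115],[0,0,0]],[200,[-0.0006,-0.0007,0.0115],[0,0,0]]]'; python3 -c "
from h import *
go(.5174,.2574,.0835,18)"
```

```text
time_s: 8.25
eef_pos: [0.5174, 0.2574, 0.0846]
ee_rot: [0.589, 0.808, 0.001, 0.001]
wrist_force: [0.2, 0.3, -1.0]
grip_width: 0.0384
shift [ 0.0001 -0.      0.0011] turn [ 0.14  0.03 -0.21] t 8.25
```

```bash
python3 -m creep '[[200,[0,0,0.0007],[0,0,0]],[200,[0,0,0.0012],[0,0,0]],[200,[0,0,0.0015],[0,0,0]],[200,[0,0,0.0015],[0,0,0]]]'
```

```text
time_s: 8.75
eef_pos: [0.5175, 0.2573, 0.0836]
ee_rot: [0.589, 0.808, 0.001, 0.001]
wrist_force: [-2.1, -1.8, 8.8]
grip_width: 0.0387
```

```bash
python3 -m creep '[[110,[0,0,0],[0,0,0]],[100,[0,0,0],[0,0,0]],[60,[0,0,0],[0,0,0]],[20,[0,0,0],[0,0,0]],[0,[0,0,0],[0,0,0]],[0,[0,0,0],[0,0,0]]]';  python3 -m creep '[[0,[0,0,-0.01],[0,0,0]],[0,[0,0,-0.03],[0,0,0]],[0,[0,0,-0.06],[0,0,0]],[0,[0,0,-0.09],[0,0,0]],[0,[0,0,-0.11],[0,0,0]],[0,[0,0,-0.11],[0,0,0]]]'; python3 -c "
from h import *
go(.4503,-.0328,.2,18)
for n in('side','top'): cv2.imwrite(f'pics/{n}5.png',eyes.get_image(n)[...,::-1])
cv2.imwrite('pics/g.png',crop('pics/side5.png',150,200,140,180,4))"
```

```text
time_s: 9.5
eef_pos: [0.5175, 0.2574, 0.0835]
ee_rot: [0.589, 0.808, 0.001, 0.001]
wrist_force: [1.1, 0.2, -0.6]
grip_width: 0.0851
time_s: 10.25
eef_pos: [0.5179, 0.2577, 0.1962]
ee_rot: [0.589, 0.808, 0.002, 0.002]
wrist_force: [0.1, 0.2, -0.6]
grip_width: 0.0857
shift [-0.256  -0.153  -0.0047] turn [ 0.36  0.02 -0.22] t 10.25
```

View pics/g.png

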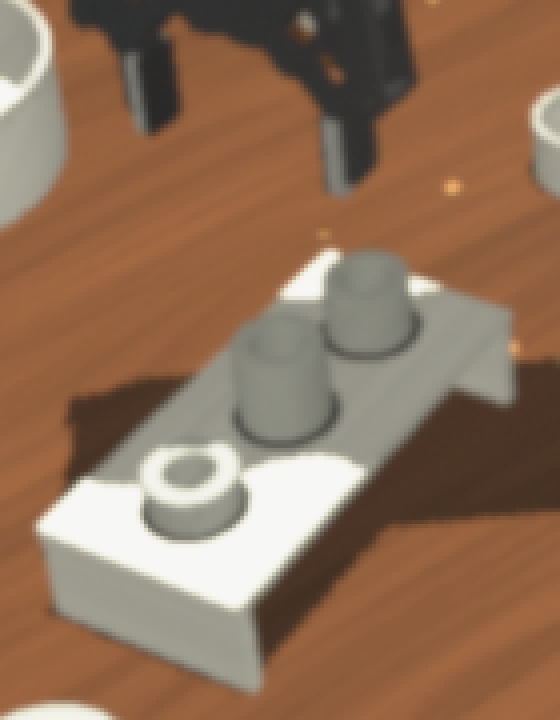

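The short sleeve stands upright on the middle mark (crop 285,380), in line with the parked sleeves. On to the tall sleeve.

```bash
python3 -m creep '[[0,[-0.03,-0.018,0],[0,0,0]],[0,[-0.07,-0.042,0],[0,0,0]],[0,[-0.11,-0.066,0],[0,0,0]],[0,[-0.15,-0.09,0],[0,0,0]],[0,[-0.19,-0.114,0],[0,0,0]],[0,[-0.23,-0.138,-0.003],[0.3,0,0]],[0,[-0.25,-0.15,-0.004],[0.36,0,-0.2]],[0,[-0.256,-0.153,-0.0047],[0.36,0,-0.2]],[0,[-0.256,-0.153,-0.0047],[0.36,0,-0.2]],[0,[-0.256,-0.153,-0.0047],[0.36,0,-0.2]]]'; python3 -c "
from h import *
go(.4503,-.0328,.045,18)"
```

```text
time_s: 11.6
eef_pos: [0.4498, -0.0322, 0.1983]
ee_rot: [0.587, 0.809, -0.001, -0.001]
wrist_force: [0.0, 0.4, -0.6]
grip_width: 0.0853
shift [-0.0006  0.0007  0.1533] turn [-0.17  0.02  0.06] t 11.6
```

```bash
python3 -m creep '[[0,[-0.0006,0.0007,0.05],[0,0,0]],[0,[-0.0006,0.0007,0.09],[-0.1,0,0]],[0,[-0.0006,0.0007,0.13],[-0.17,0,0]],[0,[-0.0006,0.0007,0.153],[-0.17,0,0]],[0,[-0.0006,0.0007,0.153],[-0.17,0,0]],[0,[-0.0006,0.0007,0.153],[-0.17,0,0]]]' 40; python3 -c "
from h import *
go(.4503,-.0328,.045,18)
for n in('side',): cv2.imwrite(f'pics/{n}6.png',eyes.get_image(n)[...,::-1])
cv2.imwrite('pics/i.png',crop('pics/side6.png',300,190,140,120,4))"
```

```text
time_s: 12.35
eef_pos: [0.4507, -0.0322, 0.0461]
ee_rot: [0.587, 0.81, 0.0, 0.0]
wrist_force: [-0.1, 0.9, -0.1]
grip_width: 0.0852
shift [-0.0004 -0.0006  0.0011] turn [0.04 0.02 0.11] t 12.35
```

View pics/i.png

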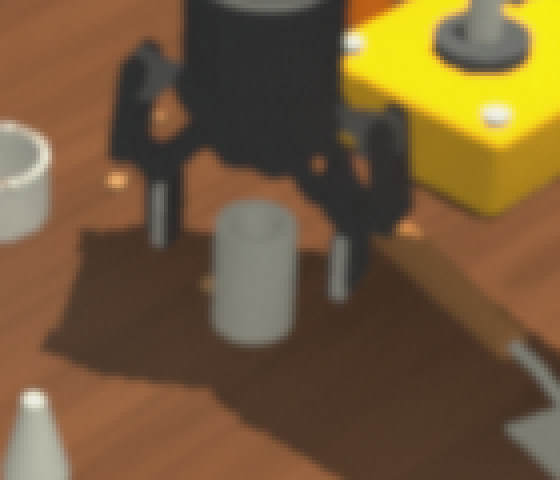

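The fingers stand either side of the tall sleeve (crop 255,270), clear of the handle. Next: close and lift.

```bash
python3 -m creep '[[100,[-0.0004,-0.0006,0],[0,0,0]],[100,[-0.0004,-0.0006,0],[0,0,0]],[160,[-0.0004,-0.0006,0],[0,0,0]],[160,[-0.0004,-0.0006,0],[0,0,0]],[200,[-0.0004,-0.0006,0],[0,0,0]],[200,[-0.0004,-0.0006,0],[0,0,0]],[200,[-0.0004,-0.0006,0],[0,0,0]]]' 40; python3 -m creep '[[200,[0,0,-0.005],[0,0,0]],[200,[0,0,-0.02],[0,0,0]],[200,[0,0,-0.06],[0,0,0]],[200,[0,0,-0.1],[0,0,0]],[200,[0,0,-0.14],[0,0,0]],[200,[0,0,-0.16],[0,0,0]],[200,[0,0,-0.16],[0,0,0]],[200,[0,0,-0.16],[0,0,0]]]'; python3 -c "
from h import *
go(.4814,-.2480,.21,18)
cv2.imwrite('pics/side7.png',eyes.get_image('side')[...,::-1])
cv2.imwrite('pics/j.png',crop('pics/side7.png',280,80,140,120,4))"
```

```text
time_s: 13.28
eef_pos: [0.4506, -0.0332, 0.0467]
ee_rot: [0.587, 0.809, 0.0, 0.001]
wrist_force: [-2.1, -0.2, 12.0]
grip_width: 0.0389
time_s: 14.28
eef_pos: [0.4499, -0.0332, 0.2065]
ee_rot: [0.587, 0.809, 0.0, 0.001]
wrist_force: [0.4, 0.7, -1.8]
grip_width: 0.0389
shift [-0.214  -0.0366 -0.0033] turn [0.08 0.06 0.06] t 14.275
```

View pics/j.png

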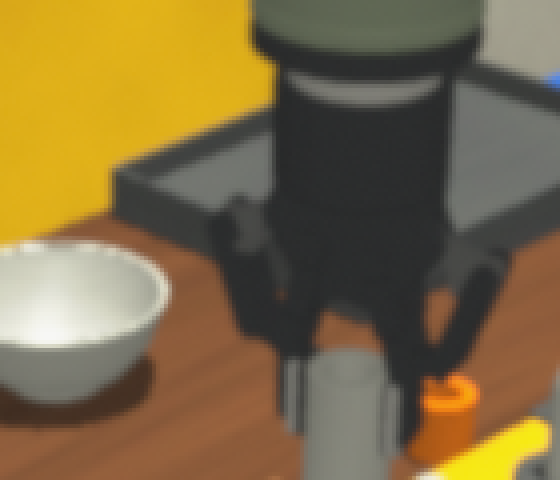

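```bash
python3 -m creep '[[200,[-0.03,-0.005,0],[0,0,0]],[200,[-0.07,-0.012,0],[0,0,0]],[200,[-0.11,-0.019,0],[0,0,0]],[200,[-0.15,-0.026,0],[0,0,0]],[200,[-0.18,-0.031,-0.003],[0,0,0]],[200,[-0.205,-0.035,-0.003],[0,0,0]],[200,[-0.214,-0.0366,-0.0033],[0,0,0]],[200,[-0.214,-0.0366,-0.0033],[0,0,0]],[200,[-0.214,-0.0366,-0.0033],[0,0,0]],[200,[-0.214,-0.0366,-0.0033],[0,0,0]]]'; python3 -c "
from h import *
go(.4815,-.2483,.18,18)
print(sensors.read_state()['qpos'])
for n in('side','top'): cv2.imwrite(f'pics/{n}8.png',eyes.get_image(n)[...,::-1])
cv2.imwrite('pics/k.png',np.hstack([crop('pics/side8.png',380,90,90,140,4),crop('pics/top8.png',410,180,90,140,4)]))"
```

```text
time_s: 15.58
eef_pos: [0.4814, -0.2471, 0.2097]
ee_rot: [0.587, 0.81, 0.0, 0.0]
wrist_force: [-0.7, 0.1, -1.4]
grip_width: 0.0388
shift [-0.0012 -0.0003  0.0297] turn [0.04 0.04 0.14] t 15.575
[ 0.73748252  0.48497778 -0.50379903  1.85091588  0.29663279  0.87935043
  0.40805615]
```

View pics/k.png

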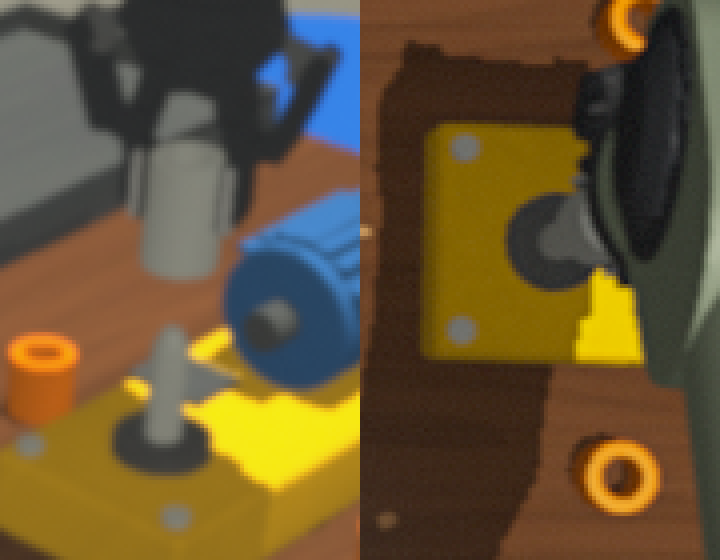

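Run:
```python
from h import *
for nm,x,y,zs in(("sleeve",.4814,-.2471,(.163,.18)),("spindle",.4814,-.248,(.08,.1,.11))):
    for z in zs: print(nm,z,np.round(proj("side",(x,y,z)),2))
im=cv2.imread("pics/side8.png").astype(float)
hsv=cv2.cvtColor(im.astype('uint8'),cv2.COLOR_BGR2HSV)
def edges(r,c0,c1):
    row=cv2.GaussianBlur(im,(1,3),0)[r,c0:c1].mean(1);sat=hsv[r,c0:c1,1]
    print(r,list(zip(range(c0,c1),sat.astype(int),row.astype(int))))
edges(152,412,440)
edges(186,412,432)
```

```text
sleeve 0.163 [423.86 155.61]
sleeve 0.18 [424.62 148.12]
spindle 0.08 [420.56 190.44]
spindle 0.1 [421.39 182.25]
spindle 0.11 [421.82 178.1 ]
152 [(412, np.int64(147), np.int64(94)), (413, np.int64(141), np.int64(96)), (414, np.int64(112), np.int64(99)), (415, np.int64(65), np.int64(105)), (416, np.int64(31), np.int64(111)), (417, np.int64(21), np.int64(116)), (418, np.int64(23), np.int64(118)), (419, np.int64(20), np.int64(121)), (420, np.int64(20), np.int64(122)), (421, np.int64(20), np.int64(125)), (422, np.int64(20), np.int64(125)), (423, np.int64(21), np.int64(127)), (424, np.int64(21), np.int64(128)), (425, np.int64(21), np.int64(128)), (426, np.int64(23), np.int64(129)), (427, np.int64(21), np.int64(129)), (428, np.int64(21), np.int64(128)), (429, np.int64(21), np.int64(126)), (430, np.int64(20), np.int64(125)), (431, np.int64(22), np.int64(124)), (432, np.int64(22), np.int64(122)), (433, np.int64(29), np.int64(117)), (434, np.int64(61), np.int64(111)), (435, np.int64(111), np.int64(101)), (436, np.int64(142), np.int64(94)), (437, np.int64(145), np.int64(93)), (438, np.int64(122), np.int64(93)), (439, np.int64(56), np.int64(94))]
186 [(412, np.int64(223), np.int64(151)), (413, np.int64(224), np.int64(160)), (414, np.int64(220), np.int64(162)), (415, np.int64(207), np.int64(161)), (416, np.int64(182), np.int64(154)), (417, np.int64(126), np.int64(134)), (418, np.int64(49), np.int64(120)), (419, np.int64(22), np.int64(121)), (420, np.int64(22), np.int64(124)), (421, np.int64(22), np.int64(125)), (422, np.int64(22), np.int64(125)), (423, np.int64(20), np.int64(125)), (424, np.int64(22), np.int64(124)), (425, np.int64(18), np.int64(121)), (426, np.int64(17), np.int64(116)), (427, np.int64(13), np.int64(112)), (428, np.int64(9), np.int64(110)), (429, np.int64(9), np.int64(110)), (430, np.int64(7), np.int64(110)), (431, np.int64(7), np.int64(110))]
```

Run:
```python
from h import *
im=cv2.imread("pics/side3.png")
for r in(178,182,186,190,194):
    print(r,[tuple(int(v) for v in p) for p in im[r,413:433]][::1])
```

```text
178 [(64, 99, 154), (63, 98, 151), (64, 97, 148), (70, 99, 143), (86, 106, 135), (105, 119, 130), (120, 131, 132), (130, 142, 142), (139, 151, 151), (146, 159, 158), (150, 164, 163), (152, 166, 166), (150, 168, 170), (141, 177, 193), (117, 200, 231), (82, 223, 246), (53, 233, 247), (38, 235, 247), (31, 231, 247), (29, 221, 246)]
182 [(92, 104, 121), (103, 111, 120), (110, 116, 119), (112, 118, 118), (113, 121, 120), (116, 125, 124), (122, 132, 131), (127, 138, 138), (134, 145, 145), (139, 151, 150), (143, 156, 155), (146, 159, 158), (144, 157, 157), (137, 148, 148), (127, 135, 133), (118, 125, 122), (115, 122, 121), (114, 124, 124), (112, 127, 132), (108, 133, 145)]
186 [(32, 234, 247), (37, 231, 247), (49, 222, 246), (71, 197, 237), (96, 156, 189), (113, 134, 141), (123, 135, 135), (129, 142, 141), (135, 147, 146), (139, 151, 150), (142, 155, 154), (144, 157, 156), (142, 154, 153), (134, 144, 143), (123, 130, 127), (117, 122, 119), (116, 120, 118), (116, 120, 118), (116, 120, 119), (116, 120, 119)]
190 [(26, 239, 247), (30, 239, 247), (47, 235, 247), (75, 218, 245), (104, 170, 208), (118, 138, 146), (126, 138, 138), (131, 143, 142), (135, 147, 146), (139, 151, 150), (141, 155, 154), (139, 156, 158), (128, 156, 169), (106, 155, 182), (90, 146, 178), (90, 131, 155), (89, 128, 150), (82, 149, 186), (68, 186, 230), (54, 217, 245)]
194 [(111, 144, 163), (111, 133, 144), (109, 126, 133), (110, 123, 127), (115, 126, 128), (122, 134, 134), (128, 139, 139), (131, 143, 143), (134, 147, 146), (138, 151, 150), (140, 153, 153), (137, 153, 155), (129, 154, 165), (113, 163, 190), (100, 181, 220), (91, 202, 237), (79, 220, 245), (61, 232, 247), (45, 238, 247), (31, 241, 247)]
```

```bash
python3 -m creep '[[200,[-0.0012,-0.0003,0.012],[0,0,0]],[200,[-0.0012,-0.0003,0.024],[0,0,0]],[200,[-0.0012,-0.0003,0.034],[0,0,0]],[200,[-0.0012,-0.0003,0.035],[0,0,0]],[200,[-0.0012,-0.0003,0.035],[0,0,0]]]'; python3 -c "
from h import *
go(.4815,-.2484,.155,18)"
```

```text
time_s: 16.3
eef_pos: [0.4817, -0.2486, 0.1747]
ee_rot: [0.587, 0.81, 0.0, 0.001]
wrist_force: [0.1, 0.4, -1.5]
grip_width: 0.0388
shift [ 0.0003 -0.0001  0.0197] turn [0.05 0.04 0.12] t 16.3
```

```bash
python3 -m creep '[[200,[-0.0003,0,0.004],[0,0,0]],[200,[-0.0003,0,0.008],[0,0,0]],[200,[-0.0003,0,0.012],[0,0,0]],[200,[-0.0003,0,0.016],[0,0,0]],[200,[-0.0003,0,0.02],[0,0,0]],[200,[-0.0003,0,0.02],[0,0,0]]]'; python3 -c "
from h import *
go(.4815,-.2484,.108,18)
for n in('side',): cv2.imwrite(f'pics/{n}9.png',eyes.get_image(n)[...,::-1])
cv2.imwrite('pics/l.png',crop('pics/side9.png',380,90,90,140,4))"
```

```text
time_s: 17.05
eef_pos: [0.4817, -0.2488, 0.1544]
ee_rot: [0.587, 0.81, 0.0, 0.0]
wrist_force: [0.7, -0.3, -1.8]
grip_width: 0.0391
shift [ 0.0005 -0.      0.0464] turn [0.03 0.02 0.12] t 17.05
```

View pics/l.png

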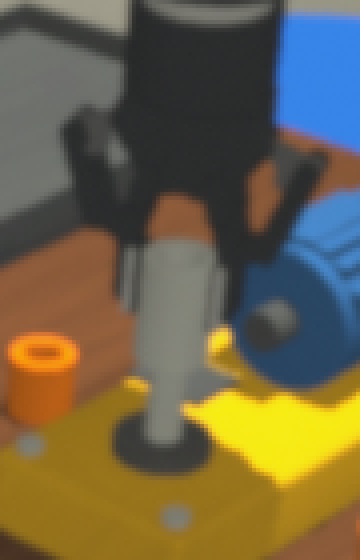

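The bore is over the taper (spindle enters at crop 165,375) with no contact force. I keep lowering it.

```bash
python3 -m creep '[[200,[0.0005,0,0.005],[0,0,0]],[200,[0.0005,0,0.01],[0,0,0]],[200,[0.0005,0,0.015],[0,0,0]],[200,[0.0005,0,0.02],[0,0,0]],[200,[0.0005,0,0.025],[0,0,0]],[200,[0.0005,0,0.025],[0,0,0]]]'; python3 -c "
from h import *
go(.4815,-.2484,.108,18)"
```

```text
time_s: 17.85
eef_pos: [0.4815, -0.2483, 0.1292]
ee_rot: [0.587, 0.81, 0.0, 0.0]
wrist_force: [-0.5, -0.1, -1.1]
grip_width: 0.039
shift [-0.0001 -0.      0.0212] turn [0.02 0.01 0.13] t 17.85
```

```bash
python3 -m creep '[[200,[0,0,0.004],[0,0,0]],[200,[0,0,0.008],[0,0,0]],[200,[0,0,0.012],[0,0,0]],[200,[0,0,0.016],[0,0,0]],[200,[0,0,0.019],[0,0,0]],[200,[0,0,0.020],[0,0,0]],[200,[0,0,0.0205],[0,0,0]],[200,[0,0,0.0205],[0,0,0]]]'
```

```text
time_s: 18.85
eef_pos: [0.4815, -0.2483, 0.1088]
ee_rot: [0.587, 0.81, 0.0, 0.0]
wrist_force: [0.2, -0.2, -0.9]
grip_width: 0.0392
```

```bash
python3 -m creep '[[200,[0,0,0.0007],[0,0,0]],[200,[0,0,0.0014],[0,0,0]],[200,[0,0,0.002],[0,0,0]],[200,[0,0,0.0022],[0,0,0]],[200,[0,0,0.0022],[0,0,0]]]'
```

```text
time_s: 19.48
eef_pos: [0.4816, -0.2483, 0.1068]
ee_rot: [0.587, 0.81, 0.0, 0.0]
wrist_force: [-1.5, 0.7, 4.1]
grip_width: 0.0386
```

```bash
python3 -m creep '[[200,[0,0,0.0004],[0,0,0]],[200,[0,0,0.0006],[0,0,0]],[200,[0,0,0.0006],[0,0,0]]]'; python3 -m creep '[[110,[0,0,0],[0,0,0]],[100,[0,0,0],[0,0,0]],[60,[0,0,0],[0,0,0]],[20,[0,0,0],[0,0,0]],[0,[0,0,0],[0,0,0]],[0,[0,0,0],[0,0,0]]]';  python3 -m creep '[[0,[0,0,-0.01],[0,0,0]],[0,[0,0,-0.03],[0,0,0]],[0,[0,0,-0.06],[0,0,0]],[0,[0,0,-0.09],[0,0,0]],[0,[0,0,-0.12],[0,0,0]],[0,[0,0,-0.12],[0,0,0]]]'; python3 -c "
from h import *
cv2.imwrite('pics/side10.png',eyes.get_image('side')[...,::-1])
cv2.imwrite('pics/m.png',crop('pics/side10.png',380,90,90,140,4));go(.35,-.5,.25,18)"
```

```text
time_s: 19.85
eef_pos: [0.4816, -0.2483, 0.1068]
ee_rot: [0.587, 0.81, -0.0, 0.0]
wrist_force: [-4.3, 2.3, 12.5]
grip_width: 0.039
time_s: 20.6
eef_pos: [0.4816, -0.2484, 0.1068]
ee_rot: [0.587, 0.81, -0.0, 0.0]
wrist_force: [0.2, -0.1, 0.0]
grip_width: 0.0853
time_s: 21.35
eef_pos: [0.4823, -0.2486, 0.2293]
ee_rot: [0.587, 0.81, 0.0, 0.002]
wrist_force: [0.0, -1.2, -0.4]
grip_width: 0.085
shift [-0.1982 -0.2034 -0.0219] turn [0.09 0.13 0.11] t 21.4
```

View pics/m.png

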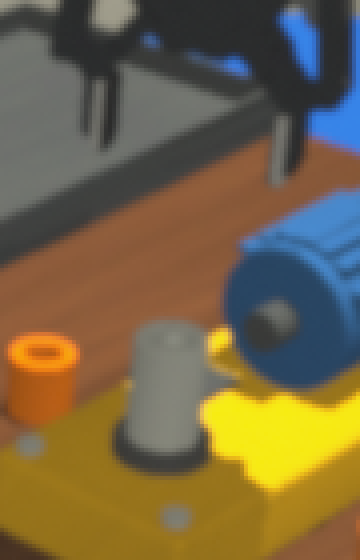

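Seated on the collar. I move the arm aside for a final check.

```bash
python3 -m creep '[[0,[-0.04,-0.04,-0.01],[0,0,0]],[0,[-0.08,-0.08,-0.02],[0,0,0]],[0,[-0.12,-0.12,-0.022],[0,0,0]],[0,[-0.16,-0.16,-0.022],[0,0,0]],[0,[-0.19,-0.195,-0.022],[0,0,0]],[0,[-0.198,-0.203,-0.022],[0,0,0]],[0,[-0.198,-0.203,-0.022],[0,0,0]],[0,[-0.198,-0.203,-0.022],[0,0,0]]]'; python3 -c "
from h import *
for n in('side','top'): cv2.imwrite(f'pics/{n}11.png',eyes.get_image(n)[...,::-1])
cv2.imwrite('pics/n.png',np.hstack([crop('pics/side11.png',390,160,60,60,6),crop('pics/top11.png',430,209,60,60,6)]))"
```

```text
time_s: 22.4
eef_pos: [0.3514, -0.4983, 0.2499]
ee_rot: [0.586, 0.81, 0.0, 0.001]
wrist_force: [0.3, 1.0, 0.2]
grip_width: 0.0856
```

View pics/n.png

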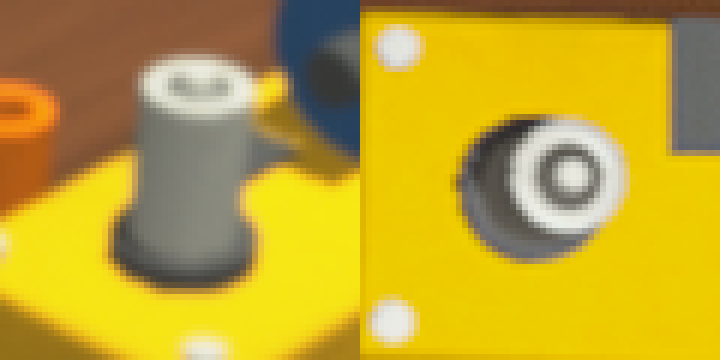

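View pics/top11.png

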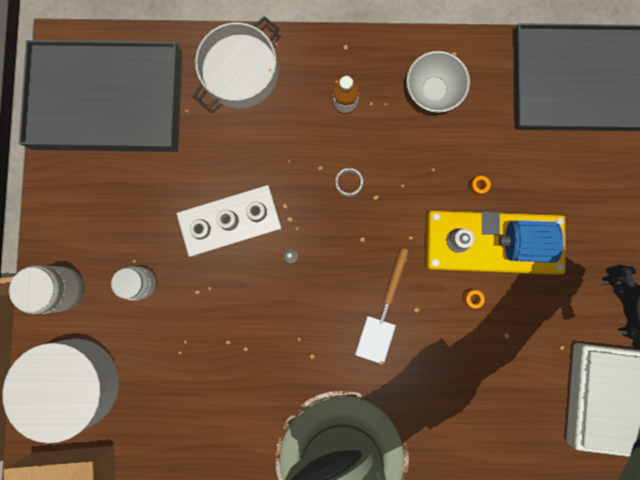

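View pics/side11.png

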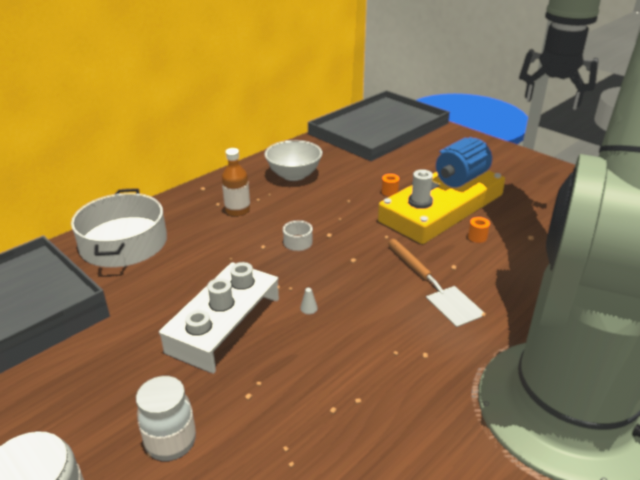

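Top view: the short sleeve is at (227,219), between the parked ones at (199,229) and (256,211). The tall sleeve is on the spindle at (464,238). The cutter (349,182) and nozzle (291,256) have not moved. One numeric check before handing in.

Run:
```python
from h import *
np.set_printoptions(precision=4,suppress=True)
S=8
def fit(f,x,y,w,h,mk):
    im=cv2.resize(cv2.imread(f)[y:y+h,x:x+w],None,fx=S,fy=S,interpolation=cv2.INTER_CUBIC)
    m=mk(cv2.cvtColor(im,cv2.COLOR_BGR2HSV)).astype('uint8')
    cs,_=cv2.findContours(m,cv2.RETR_EXTERNAL,cv2.CHAIN_APPROX_NONE)
    c=max(cs,key=cv2.contourArea);(cx,cy),ax,a=cv2.fitEllipse(c)
    return ((cx+.5)/S-.5+x,(cy+.5)/S-.5+y)
br=lambda q:(q[...,1]<60)&(q[...,2]>185)
a=fit("pics/top11.png",448,222,32,34,br);b=fit("pics/side11.png",410,165,26,18,br)
print("tall top",onz("top",*a,.12),two(b,a))
h=fit("pics/top11.png",218,210,18,18,lambda q:q[...,2]<140);print("short bore",h,onz("top",*h,.09))
for p,z in(((198.16,228.24),.07),((254.84,210.18),.08)):
    f=fit("pics/top11.png",round(p[0])-8,round(p[1])-8,16,16,lambda q:q[...,2]<140);print(onz("top",*p,z),onz("top",*f,z))
```

```text
tall top [ 0.4813 -0.2473  0.12  ] (array([ 0.4808, -0.2477,  0.1203]), np.float64(0.0012648910627526655))
short bore (225.10237836837769, 218.42514896392822) [0.5173 0.2572 0.09  ]
[0.4971 0.3188 0.07  ] [0.4971 0.3188 0.07  ]
[0.5373 0.1954 0.08  ] [0.5373 0.1954 0.08  ]
```

```bash
python3 -c "
from station import env
env.close_job()"
```

```text
the job is handed in; nothing more can be done
```

The slicer is changed over to thick layers, and I handed the job in at about 22.5 s of the 72 s allowed.

- **Short sleeve:** I took it off the spindle and stood it upright on the shelf's empty middle mark. The last check put its centre at (0.5173, 0.2572) m, against (0.5174, 0.2574) m measured for the mark.
- **Tall sleeve:** I lowered it over the spindle under grip until it met the collar, with about 12 N of contact force, then released it. Its top measures 0.1203 m above the bench, against the 0.120 m expected when fully seated.
- **Bystanders:** The two shelved sleeves measured unmoved. The cutter and nozzle look unmoved in the top picture, though I didn't measure them.
- **Robot:** The gripper is open and the arm stands clear of everything.

No final check failed. Earlier, the two cameras disagreed by several mm on the spindle tip, probably because the bright spot in the side view was not the tip itself. I relied instead on the collar, the sleeve and the top view, which agreed to about 1 mm.

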